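# Find the mandrel that the radius leaf fits

### The job

Take the radius leaf out of its rack and find out which of the three mandrels has the same radius: the one on which its hollow edge beds down all round without rocking or riding high. Set the leaf upright on the open (near) half of that mandrel, press it gently but firmly home (about 10 N, never beyond 25 N), slide it along the bar, kept pressed, until it butts gently against the collar, press it there for a moment and leave it sitting there. Leave the petri dish and the tape roll where they are.

Things in the scene. Friction and masses are not known exactly. Their poses are not given: they have to be found in the camera images.
- leaf: the radius leaf: flat steel gauge, 14 mm thick (x), 62 wide (y), 75 tall (z), about 0.15 kg. Lower edge: a concave arc of 24 mm radius over 120 degrees (mouth 43 mm wide, crown 12.5 mm above the feet) between two flat feet. Origin: mid underside, level with the feet. It starts standing on its feet in the rack.
- leaf_grip (a point): middle of the leaf's handle, 54 mm above its origin, where to pinch it: the handle is 14 mm thick (x) and 34 mm wide (y), from 33 to 75 mm above the feet
- leaf_arc (a point): the centre of the leaf's concave arc, 11.5 mm under the leaf's origin on its middle plane; on a 24 mm bar the leaf settles with this point on the bar's axis; on a 20 mm bar it rests 4 mm deeper and rocks; on a 28 mm bar it rides 6 to 7 mm higher on the ends of its arc
- rack: a fixed grey block, 50 x 86 mm, 26 mm high, with a slot (17 x 67 mm, long way along its y) in which the leaf stands upright, turned like the rack, with about 1.5 mm play; the slot floor is 6 mm above the worktop. Origin: centre of the underside.
- dish: bystander: a closed round petri dish, 61 mm across and 14 mm high, loose, on the worktop. Origin: centre of the underside
- tape_roll: bystander: a loose roll of tape lying flat, 100 mm across and 25 mm high. Origin: centre of the underside
- mandrel_a: one of three look-alike fixed check mandrels: grey base 110 (x) x 60 (y) x 26 mm, over it a level aluminium bar along x, open end at -x (towards the robot), collar at +x. Bar radius not told: one of the three has 24 mm like the leaf, one 20, one 28; which is which must be found. Origin: mid underside of the base, 0 to 8 mm below the worktop's top and 70 mm below the bar's axis.
- mandrel_a_mid (a point): middle of that bar, on its axis, 62 to 70 mm above the worktop; x along the bar to the collar, z up. Bare bar: from 45 mm before this point to the collar's flat face 40 mm beyond it; the collar is a disc of 34 mm radius, 8 thick. The bar does not turn but is sprung: it yields straight down from about 2 N on, then 1 mm per 3 N more, at most 10 mm, with this point.
- mandrel_a_bar (a joint): how far the bar of mandrel_a is pressed down on its spring, m: 0 when free, 0.001 at about 5 N, 0.0027 at 10 N, 0.006 at 20 N
- mandrel_b: one of three look-alike fixed check mandrels: grey base 110 (x) x 60 (y) x 26 mm, over it a level aluminium bar along x, open end at -x (towards the robot), collar at +x. Bar radius not told: one of the three has 24 mm like the leaf, one 20, one 28; which is which must be found. Origin: mid underside of the base, 0 to 8 mm below the worktop's top and 70 mm below the bar's axis.
- mandrel_b_mid (a point): middle of that bar, on its axis, 62 to 70 mm above the worktop; x along the bar to the collar, z up. Bare bar: from 45 mm before this point to the collar's flat face 40 mm beyond it; the collar is a disc of 34 mm radius, 8 thick. The bar does not turn but is sprung: it yields straight down from about 2 N on, then 1 mm per 3 N more, at most 10 mm, with this point.
- mandrel_b_bar (a joint): how far the bar of mandrel_b is pressed down on its spring, m: 0 when free, 0.001 at about 5 N, 0.0027 at 10 N, 0.006 at 20 N
- mandrel_c: one of three look-alike fixed check mandrels: grey base 110 (x) x 60 (y) x 26 mm, over it a level aluminium bar along x, open end at -x (towards the robot), collar at +x. Bar radius not told: one of the three has 24 mm like the leaf, one 20, one 28; which is which must be found. Origin: mid underside of the base, 0 to 8 mm below the worktop's top and 70 mm below the bar's axis.
- mandrel_c_mid (a point): middle of that bar, on its axis, 62 to 70 mm above the worktop; x along the bar to the collar, z up. Bare bar: from 45 mm before this point to the collar's flat face 40 mm beyond it; the collar is a disc of 34 mm radius, 8 thick. The bar does not turn but is sprung: it yields straight down from about 2 N on, then 1 mm per 3 N more, at most 10 mm, with this point.
- mandrel_c_bar (a joint): how far the bar of mandrel_c is pressed down on its spring, m: 0 when free, 0.001 at about 5 N, 0.0027 at 10 N, 0.006 at 20 N
Things that resemble listed ones, but are neither listed nor needed, are in the scene too. Of the things like the leaf, leave any that is blue or turquoise; of the rest the smaller one is meant.

How it is judged:
On the way, in this order (a step that is already met when the one before it is completed fails the run):
1. the leaf is lifted out of the rack, at least 50 mm up (height (world z) of leaf above 0.056 m), for 0.2 s.
2. bedded on the mandrel that it fits (arc centre within 2 mm of the axis, square within 0.12 rad, upright within 0.2 rad), 8 to 40 mm before the bar's middle, pressed down 0.7 to 6 mm (4 to 20 N) (((x of leaf_arc in the frame of mandrel_a_mid between -0.04 and -0.008 m and y of leaf_arc in the frame of mandrel_a_mid between -0.002 and 0.002 m and z of leaf_arc in the frame of mandrel_a_mid between -0.002 and 0.002 m and angle between the x axis of leaf and the x axis of mandrel_a, either way round below 0.12 rad and angle between leaf's own z axis and vertical below 0.2 rad and contact force between leaf and mandrel_a above 0.3 N and value of joint mandrel_a_bar between 0.0007 and 0.006 m) or (x of leaf_arc in the frame of mandrel_b_mid between -0.04 and -0.008 m and y of leaf_arc in the frame of mandrel_b_mid between -0.002 and 0.002 m and z of leaf_arc in the frame of mandrel_b_mid between -0.002 and 0.002 m and angle between the x axis of leaf and the x axis of mandrel_b, either way round below 0.12 rad and angle between leaf's own z axis and vertical below 0.2 rad and contact force between leaf and mandrel_b above 0.3 N and value of joint mandrel_b_bar between 0.0007 and 0.006 m) or (x of leaf_arc in the frame of mandrel_c_mid between -0.04 and -0.008 m and y of leaf_arc in the frame of mandrel_c_mid between -0.002 and 0.002 m and z of leaf_arc in the frame of mandrel_c_mid between -0.002 and 0.002 m and angle between the x axis of leaf and the x axis of mandrel_c, either way round below 0.12 rad and angle between leaf's own z axis and vertical below 0.2 rad and contact force between leaf and mandrel_c above 0.3 N and value of joint mandrel_c_bar between 0.0007 and 0.006 m))), for 0.4 s.
3. bedded in the same way and pressed down 0.4 to 6 mm (3 to 20 N), it passes the middle of the bar (((x of leaf_arc in the frame of mandrel_a_mid between -0.006 and 0.012 m and y of leaf_arc in the frame of mandrel_a_mid between -0.002 and 0.002 m and z of leaf_arc in the frame of mandrel_a_mid between -0.002 and 0.002 m and angle between the x axis of leaf and the x axis of mandrel_a, either way round below 0.12 rad and angle between leaf's own z axis and vertical below 0.2 rad and contact force between leaf and mandrel_a above 0.3 N and value of joint mandrel_a_bar between 0.0004 and 0.006 m) or (x of leaf_arc in the frame of mandrel_b_mid between -0.006 and 0.012 m and y of leaf_arc in the frame of mandrel_b_mid between -0.002 and 0.002 m and z of leaf_arc in the frame of mandrel_b_mid between -0.002 and 0.002 m and angle between the x axis of leaf and the x axis of mandrel_b, either way round below 0.12 rad and angle between leaf's own z axis and vertical below 0.2 rad and contact force between leaf and mandrel_b above 0.3 N and value of joint mandrel_b_bar between 0.0004 and 0.006 m) or (x of leaf_arc in the frame of mandrel_c_mid between -0.006 and 0.012 m and y of leaf_arc in the frame of mandrel_c_mid between -0.002 and 0.002 m and z of leaf_arc in the frame of mandrel_c_mid between -0.002 and 0.002 m and angle between the x axis of leaf and the x axis of mandrel_c, either way round below 0.12 rad and angle between leaf's own z axis and vertical below 0.2 rad and contact force between leaf and mandrel_c above 0.3 N and value of joint mandrel_c_bar between 0.0004 and 0.006 m))), for 0.05 s.
4. bedded in the same way at the collar (28 mm or more beyond the middle), pressed down 0.7 to 6 mm (4 to 20 N) (((x of leaf_arc in the frame of mandrel_a_mid between 0.028 and 0.036 m and y of leaf_arc in the frame of mandrel_a_mid between -0.002 and 0.002 m and z of leaf_arc in the frame of mandrel_a_mid between -0.002 and 0.002 m and angle between the x axis of leaf and the x axis of mandrel_a, either way round below 0.12 rad and angle between leaf's own z axis and vertical below 0.2 rad and contact force between leaf and mandrel_a above 0.3 N and value of joint mandrel_a_bar between 0.0007 and 0.006 m) or (x of leaf_arc in the frame of mandrel_b_mid between 0.028 and 0.036 m and y of leaf_arc in the frame of mandrel_b_mid between -0.002 and 0.002 m and z of leaf_arc in the frame of mandrel_b_mid between -0.002 and 0.002 m and angle between the x axis of leaf and the x axis of mandrel_b, either way round below 0.12 rad and angle between leaf's own z axis and vertical below 0.2 rad and contact force between leaf and mandrel_b above 0.3 N and value of joint mandrel_b_bar between 0.0007 and 0.006 m) or (x of leaf_arc in the frame of mandrel_c_mid between 0.028 and 0.036 m and y of leaf_arc in the frame of mandrel_c_mid between -0.002 and 0.002 m and z of leaf_arc in the frame of mandrel_c_mid between -0.002 and 0.002 m and angle between the x axis of leaf and the x axis of mandrel_c, either way round below 0.12 rad and angle between leaf's own z axis and vertical below 0.2 rad and contact force between leaf and mandrel_c above 0.3 N and value of joint mandrel_c_bar between 0.0007 and 0.006 m))), for 0.3 s.
At the end, for the whole second after the job is handed in: The leaf, released and at rest, sits upright (within 0.2 rad) on the mandrel that it fits, its arc centre within 2 mm of the bar's axis sideways and in height, square to the bar within 0.12 rad, at the collar: its middle plane 28 mm or more beyond the middle of the bar (33 mm is touching) (((x of leaf_arc in the frame of mandrel_a_mid between 0.028 and 0.036 m and y of leaf_arc in the frame of mandrel_a_mid between -0.002 and 0.002 m and z of leaf_arc in the frame of mandrel_a_mid between -0.002 and 0.002 m and angle between the x axis of leaf and the x axis of mandrel_a, either way round below 0.12 rad and angle between leaf's own z axis and vertical below 0.2 rad and contact force between leaf and mandrel_a above 0.3 N) or (x of leaf_arc in the frame of mandrel_b_mid between 0.028 and 0.036 m and y of leaf_arc in the frame of mandrel_b_mid between -0.002 and 0.002 m and z of leaf_arc in the frame of mandrel_b_mid between -0.002 and 0.002 m and angle between the x axis of leaf and the x axis of mandrel_b, either way round below 0.12 rad and angle between leaf's own z axis and vertical below 0.2 rad and contact force between leaf and mandrel_b above 0.3 N) or (x of leaf_arc in the frame of mandrel_c_mid between 0.028 and 0.036 m and y of leaf_arc in the frame of mandrel_c_mid between -0.002 and 0.002 m and z of leaf_arc in the frame of mandrel_c_mid between -0.002 and 0.002 m and angle between the x axis of leaf and the x axis of mandrel_c, either way round below 0.12 rad and angle between leaf's own z axis and vertical below 0.2 rad and contact force between leaf and mandrel_c above 0.3 N)) and linear speed of leaf below 0.01 m/s).
It fails at once if a bar is pressed down more than 7.7 mm (25 N) (value of joint any of mandrel_a_bar, mandrel_b_bar, mandrel_c_bar above 0.0077 m).
It fails at once if the leaf is rammed into a bar or collar: contact forces that sum to over 70 N (contact force between leaf and mandrel_a above 70 N or contact force between leaf and mandrel_b above 70 N or contact force between leaf and mandrel_c above 70 N).
It fails at once if the petri dish or the tape roll is shifted by more than 20 mm (distance of any of dish, tape_roll from where it was at the start of the episode above 0.02 m).
It also fails if it takes over 72 s, if anything falls off the work surface, if the arm or the gripper's body presses on something with over 40 N, if the wrist force passes 120 N, or if a joint passes its speed limit or range.

### The arm

A 6-joint arm with a two-finger parallel gripper is mounted at the origin on a cart in front of the work surface, level with it; the furniture and walls round the work are solid. World frame = base frame: x ahead of the robot, y to its left, z up, the work surface at z = 0. Lengths are in m, angles in rad, forces in N, time in s.
With the tool pointing down it reaches from about 0.25 to 0.85 m from the base axis. Payload 12.5 kg.
Tool frame: the origin (TCP) lies midway between the tips of the shut fingers; the grasp point (between the pads) lies 19 mm behind it (robot.hold_point_z is the distance from the TCP to the grasp point, in m); z points along the fingers, y is the line along which they close (so a half turn about z gives the same grasp; the last joint's range is limited). The gripper opens to 93 mm and grips with 3 to 60 N. Pads are 15 mm wide; open, the fingers measure 128 mm over their backs; the gripper's body (75 mm by 188 mm) begins 65 mm behind the grasp point.
Start: joints at [-1.409, 0.351, 1.652, -0, 1.139, -0.085], TCP at [0.134, -0.533, 0.219] pointing down, gripper open.
Joint ranges: [-2.75, 2.75], [-0.79, 2.1], [0.01, 2.65], [-1.57, 4.71], [0.07, 3.14], [-2.87, 2.87]. Speed limits (rad/s): [2.22, 2.22, 2.79, 3.14, 3.14, 3.14].

### API

Orientations are given as a unit quaternion [x, y, z, w].
In Python, from bench import robot, monitor, imaging, hand_in gives the robot as it stands. Calls block until the motion is done:
- robot.move_to(position, orientation): joint-space move of the TCP to a pose.
- robot.servo_line(position, rot=None, velocity=0.15, threshold=None): straight line of the TCP; rot=None keeps the orientation; velocity is the mean speed in m/s. With threshold (N) it stops when the force on the tool has changed by that much, and returns True; else False.
- robot.move_j(angles): joint-space move.
- robot.command_gripper(opening, grasp_force=None): finger opening in m; grasp_force is the grip in N (None keeps the last); returns when the fingers have stopped.
- robot.dwell(seconds).
- robot.ik(position, orientation): joint angles nearest the present ones, or None.
- monitor.get_obs(): the state.
- imaging.read_camera(name): name is "scene" or "top" or "wrist"; returns (picture, depth): 400x640x3 uint8, red, green, blue; 400x640 float32, m along the optical axis (not along the pixel's ray), 0 where there is no reading.
- imaging.camera_model(name): a dict with "camera_matrix" (3x3 intrinsics, pixels), "k1" (the pictures are not rectified: a ray, as slopes to the right and down, at radius r is drawn at 1 + k1 r^2 times it, then the intrinsics apply), "pose" (4x4, takes a point from camera to world coordinates). Camera axes: x right, y up, looking along -z (the intrinsics and any distortion apply to the point x, -y, -z); pixel columns grow to the right and rows downward; lengths in m; the calibration is good to about 2 mm. A picture is of the moment at which its call begins: read the wrist's pose just before it. camera_model takes no time and is no camera call; for the wrist camera it gives the pose at the moment of the call.
A pose or a line that the arm cannot do raises robot.PlanningError and nothing moves.
- hand_in(): hands the job in; it is judged then, once.
The state is a dict: "time": time; "joints": joint angles; "joint_vel": joint speeds; "effort": joint torques, N m; "position": TCP position; "ee_rot": TCP orientation; "wrist_force": force on the tool from outside, world axes, zero at the start; "torque": the same for the moment, N m; "width": finger opening in m; "finger_force": force on a finger pad.
Only numpy, scipy, OpenCV 4.12 (cv2) and the standard library are available. Lean on these libraries where they do the work, as an engineer would, in place of code of your own. Each camera call takes 0.05 s, during which the arm holds its last target. There are 200 camera calls.

## Working session

There is one attempt and no reset: what is moved stays moved. The work goes in short steps, each a Python script; the robot and the scene stay as the last script left them, time stands still between calls to the robot, and variables do not carry over. Pictures are saved under pics/ and viewed, at most 10 in all, crops included, and the job is handed in when it is done.

```bash
mkdir -p pics; ls; cat > h.py <<'E'
import numpy as np, cv2
from bench import robot, monitor, imaging, hand_in
def shot(name, fn=None):
    m=imaging.camera_model(name); p,d=imaging.read_camera(name)
    if fn: cv2.imwrite('pics/'+fn,cv2.cvtColor(p,cv2.COLOR_RGB2BGR))
    return p,d,m
def slopes(uv,m):
    K=np.array(m['camera_matrix'],float); k=m['k1']
    uv=np.asarray(uv,float).reshape(-1,2)
    return cv2.undistortPoints(uv.reshape(-1,1,2),K,np.array([k,0,0,0,0.])).reshape(-1,2)
def ray(uv,m):
    s=slopes(uv,m); P=np.array(m['pose'])
    return P[:3,3], np.c_[s[:,0],-s[:,1],-np.ones(len(s))]@P[:3,:3].T
def onplane(uv,m,z):
    o,d=ray(uv,m); return o+d*((z-o[2])/d[:,2:3])
def cloud(d,m):
    v,u=np.mgrid[0:400,0:640]; o,r=ray(np.c_[u.ravel(),v.ravel()],m)
    W=o+r*d.reshape(-1,1); W[d.ravel()==0]=np.nan
    return W.reshape(400,640,3)
E
python3 - <<'E'
from h import *
for n in('scene','top'):
    p,d,m=shot(n,n+'0.png'); W=cloud(d,m); np.savez('pics/'+n,p=p,d=d,W=W)
    print(n,np.array(m['pose']).round(3).tolist(),m['camera_matrix'][0][0],m['k1'])
print(monitor.get_obs())
E
```

```text
pics
scene [[-0.584, 0.496, -0.643, -0.202], [-0.812, -0.359, 0.461, 0.469], [-0.003, 0.791, 0.612, 0.728], [0.0, 0.0, 0.0, 1.0]] 405.0279362789242 -0.04555549487407766
top [[0.011, 0.985, -0.175, 0.295], [-0.999, 0.004, -0.037, -0.051], [-0.036, 0.175, 0.984, 1.089], [0.0, 0.0, 0.0, 1.0]] 408.25152948516813 0.0007439209456741914
{'time': 0.1, 'joints': array([-1.40860448e+00,  3.51183299e-01,  1.65230896e+00,  2.01377029e-06,
        1.13911231e+00, -8.46163847e-02]), 'joint_vel': array([ 0.00018363, -0.00200047, -0.00294344,  0.00027452,  0.00097332,
        0.00026899]), 'effort': array([ 2.53111239e-04, -4.98030102e+01, -2.85703433e+01,  7.00407336e-02,
        2.38684838e-02, -5.14598105e-05]), 'position': array([ 0.13434023, -0.53304252,  0.21817418]), 'ee_rot': array([ 9.92395295e-01,  1.23090709e-01, -1.87063776e-05, -5.05611617e-04]), 'wrist_force': array([-0.83174494, -0.36046288, -0.69036616]), 'torque': array([-0.00311556, -0.00801887,  0.01701305]), 'finger_force': 0.0, 'width': 0.09305326936683632}
```

View pics/scene0.png

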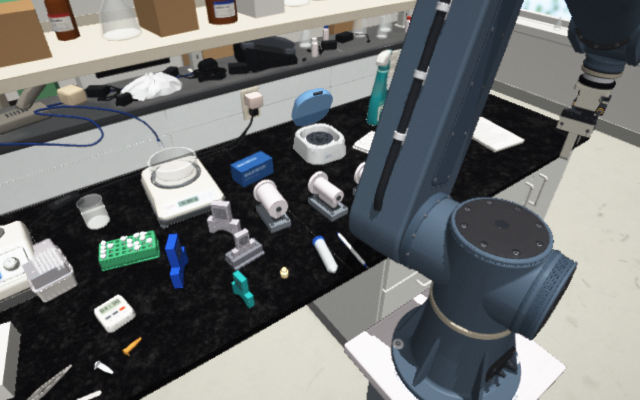

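View pics/top0.png

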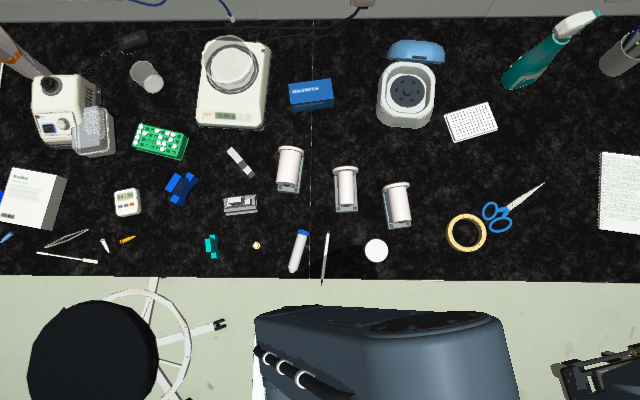

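The pictures show the grey leaf in its rack at top (240,205), and a larger grey look-alike at (240,162). The mandrels are at (290,170), (345,188) and (397,205), with their collars at the far end. The dish is at (376,250) and the tape roll at (467,232).

```bash
python3 - <<'E'
from h import *
from scipy.optimize import least_squares
f=np.load('pics/top.npz'); W=f['W']; p=f['p']
print('table z', np.nanmedian(W[215:240,255:275,2]), np.nanmedian(W[235:255,330:350,2]))
def box(u0,u1,v0,v1): return W[v0:v1,u0:u1].reshape(-1,3)
for n,b in dict(m1=(270,310,140,200),m2=(326,364,160,218),m3=(376,418,176,236)).items():
    P=box(*b); P=P[np.isfinite(P[:,2])]; 
    hi=P[P[:,2]>.055]
    r=cv2.minAreaRect((hi[:,:2]*1000).astype(np.float32)); print(n,'hi rect',np.round(r[0],1),np.round(r[1],1),round(r[2],1),'zmax',hi[:,2].max())
    xs=hi[:,0]; sel=hi[(xs>xs.min()+.02)&(xs<xs.max()-.03)]
    # cylinder fit: axis y=y0+a*x, z=z0, radius R
    fun=lambda q: np.hypot((sel[:,1]-q[0]-q[1]*(sel[:,0]-xs.mean()))*np.cos(np.arctan(q[1])), sel[:,2]-q[2])-q[3]
    s=least_squares(fun,[sel[:,1].mean(),0,.066,.024],loss='soft_l1',f_scale=.001,x_scale=.01)
    w=np.ptp((sel[:,1]-s.x[1]*(sel[:,0]-xs.mean())))
    print('  cyl y0,a,z0,R',s.x.round(4),'rms',np.sqrt(np.mean(s.fun**2)).round(4),'width',w.round(4),len(sel),'x',xs.min(),xs.max(),xs.mean(),'zpct',np.percentile(sel[:,2],[90,99]))
for n,b in dict(leaf=(218,262,188,222),big=(220,262,142,185)).items():
    P=box(*b)
    for lo,h in((.018,.034),(.034,.06),(.06,.12)):
        q=P[(P[:,2]>lo)&(P[:,2]<h)]
        if len(q)>8:
            r=cv2.minAreaRect((q[:,:2]*1000).astype(np.float32)); print(n,lo,len(q),np.round(r[0],1),np.round(r[1],1),round(r[2],1),np.median(q[:,2]))
c=p[180:230,210:270]; cc=np.hstack([cv2.resize(p[y:y+70,x:x+70],(400,400),interpolation=2) for x,y in((205,175),(205,130))])
cv2.imwrite('pics/c1.png',cc[:,:,::-1])
E
```

```text
table z 0.0001861166799542735 0.0002875912717382745
m1 hi rect [572.   70.5] [66.3 96.2] 85.7 zmax 0.10008930634248936
  cyl y0,a,z0,R [ 0.0724 -0.1205  0.064   0.0278] rms 0.0015 width 0.0565 396 x 0.5239459319617865 0.6217280272333783 0.571790190194196 zpct [0.09201783 0.0943573 ]
m2 hi rect [519.7 -75.4] [96.5 66.9] 1.1 zmax 0.09912278843491773
  cyl y0,a,z0,R [-0.0768  0.0332  0.0635  0.0195] rms 0.0015 width 0.0402 282 x 0.471469090978908 0.5685349005680369 0.5237721006829531 zpct [0.08366691 0.08595131]
m3 hi rect [ 476.1 -208.6] [96.2 65.8] 8.0 zmax 0.10770627449183778
  cyl y0,a,z0,R [-0.2094  0.1547  0.0694  0.0234] rms 0.0015 width 0.048 386 x 0.42826063786515123 0.5270612262908332 0.4780458769213192 zpct [0.09323482 0.09588728]
leaf 0.018 269 [482.8 206. ] [38.5 86.5] 6.7 0.025747245791939433
leaf 0.034 79 [482.3 205.5] [14.1 60.6] 8.9 0.039921878292676904
leaf 0.06 100 [483.  205.7] [14.4 33.3] 6.4 0.07994007708096362
big 0.018 12 [563.1 178.6] [ 1.2 17.2] 40.4 0.02820030592622147
big 0.034 75 [570.3 184.9] [21.2 18.6] 44.4 0.04465622198771624
big 0.06 173 [594.  206.2] [48.1 19.7] 41.5 0.09992891044714902
```

View pics/c1.png

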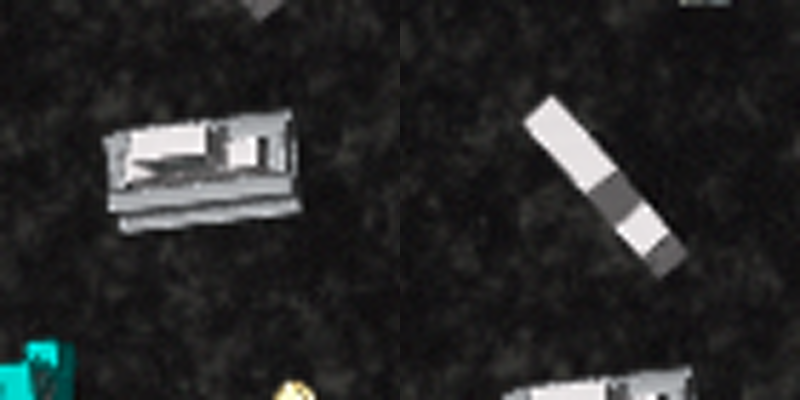

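The bar fits give R = 27.8, 19.5 and 23.4 mm, so the right-hand mandrel (m3) is the 24 mm one. Next I'll refine the mandrel and the leaf with the wrist camera.

```bash
cat >> h.py <<'E'
from scipy.optimize import least_squares
def quat(yaw,flip=0):
    a=(yaw+np.pi/2+flip*np.pi)/2; a=(a+np.pi/2)%np.pi-np.pi/2
    return np.array([np.cos(a),np.sin(a),0,0])
def mandrel(W,c=(.4746,-.2088),yaw=.147):
    P=W.reshape(-1,3); P=P[np.isfinite(P[:,2])]
    R=np.array([[np.cos(yaw),np.sin(yaw)],[-np.sin(yaw),np.cos(yaw)]])
    L=(P[:,:2]-c)@R.T
    b=P[(abs(L[:,0]+3e-3)<.033)&(abs(L[:,1])<.03)&(P[:,2]>.072)&(P[:,2]<.11)]; lb=(b[:,:2]-c)@R.T
    s=least_squares(lambda q:np.hypot((lb[:,1]-q[0]-q[1]*lb[:,0])*np.cos(q[1]),b[:,2]-q[2])-q[3],[0,0,.069,.024],loss='soft_l1',f_scale=.001)
    k=(abs(L[:,0])<.08)&(abs(L[:,1])<.012)&(P[:,2]>.08); l=L[k]; z=P[k,2]
    near=np.percentile(l[:,0],.5); col=l[z>s.x[2]+.029,0]
    return dict(fit=s.x.round(4),rms=np.std(s.fun).round(4),n=len(b),near=near.round(4),col=np.percentile(col,[1,99]).round(4) if len(col) else None,yaw=yaw+s.x[1],y0=c+R.T@[0,s.x[0]])
E
python3 - <<'E'
from h import *
for f in(0,1):
  for c,y in(((.4746,-.2088,.3),.147),((.483,.206,.3),.12)):
    j=robot.ik(c,quat(y,f)); print(f,None if j is None else j.round(2))
q0=quat(.147,0); q1=quat(.147,1)
js=[(robot.ik((.4746,-.2088,.3),q),q) for q in(q0,q1)]
js=[x for x in js if x[0] is not None]; q=min(js,key=lambda x:abs(x[0][5]))[1]
robot.move_to((.46,-.2088,.30),q)
print(monitor.get_obs()['time'],monitor.get_obs()['position'])
p,d,m=shot('wrist','w1.png'); W=cloud(d,m); np.savez('pics/w1',p=p,d=d,W=W)
print(np.array(m['pose']).round(3).tolist()); print(mandrel(W))
print('top',mandrel(np.load('pics/top.npz')['W']))
E
```

```text
0 [-0.5   0.22  1.62 -0.    1.3  -0.65]
0 [ 0.31  0.23  1.61 -0.    1.3   0.19]
1 [-0.5   0.22  1.62 -0.    1.3   2.49]
1 None
1.8083 [ 0.45971006 -0.20945489  0.29979836]
[[0.989, -0.141, -0.036, 0.448], [0.146, 0.961, 0.235, -0.145], [0.001, -0.238, 0.971, 0.466], [0.0, 0.0, 0.0, 1.0]]
{'fit': array([-0.0011, -0.0012,  0.0689,  0.0238]), 'rms': np.float64(0.0006), 'n': 2387, 'near': np.float64(-0.078), 'col': array([-0.0775,  0.0452]), 'yaw': np.float64(0.1457717071318505), 'y0': array([ 0.47476402, -0.20990771])}
top {'fit': array([-0.0012,  0.0027,  0.0694,  0.0234]), 'rms': np.float64(0.0015), 'n': 499, 'near': np.float64(-0.0437), 'col': array([0.0412, 0.0495]), 'yaw': np.float64(0.14971684423545123), 'y0': array([ 0.47476867, -0.20993912])}
```

View pics/w1.png

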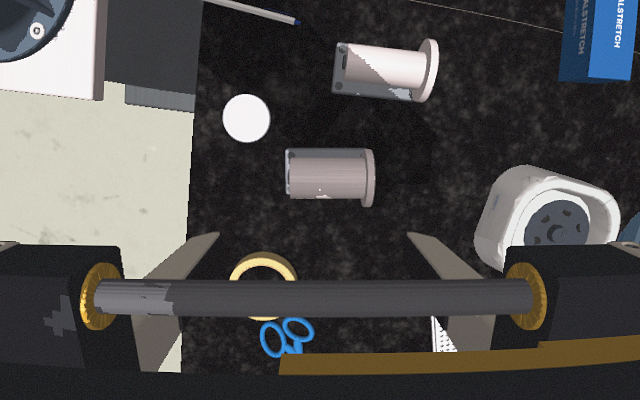

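The wrist view shows m3 at (330,175), with the bar pointing right to its collar at (370,178). Both cameras agree on its axis. Next I'll look at the leaf from close up.

```bash
cat >> h.py <<'E'
def leaf(W,c=(.483,.2058),zs=((.018,.034),(.034,.06),(.06,.10))):
    P=W.reshape(-1,3); P=P[np.isfinite(P[:,2])]; P=P[np.hypot(P[:,0]-c[0],P[:,1]-c[1])<.055]
    for lo,h in zs:
        q=P[(P[:,2]>lo)&(P[:,2]<h)]
        if len(q)>8:
            r=cv2.minAreaRect((q[:,:2]*1000).astype(np.float32)); print(lo,len(q),np.round(r[0],1),np.round(r[1],1),round(r[2],1),np.median(q[:,2]).round(4))
E
python3 - <<'E'
from h import *
f=np.load('pics/w1.npz'); W=f['W'].copy(); W[W[...,2]>.115]=np.nan; print(mandrel(W))
robot.command_gripper(.05)
robot.move_to((.483,.2058,.26),quat(.12))
p,d,m=shot('wrist','w2.png'); W=cloud(d,m); np.savez('pics/w2',p=p,d=d,W=W); leaf(W)
P=W.reshape(-1,3); k=(np.hypot(P[:,0]-.483,P[:,1]-.2058)<.04)&(abs(P[:,2]-.081)<.005); q=P[k]
print(q.mean(0),np.percentile(q,[2,98],axis=0)); print(monitor.get_obs()['time'],monitor.get_obs()['position'])
E
```

```text
{'fit': array([-0.0011, -0.0012,  0.0689,  0.0238]), 'rms': np.float64(0.0006), 'n': 2387, 'near': np.float64(-0.043), 'col': array([0.0414, 0.0494]), 'yaw': np.float64(0.1457717071318505), 'y0': array([ 0.47476402, -0.20990771])}
0.018 1401 [483.  206.9] [37.4 85. ] 7.4 0.0262
0.034 233 [482.8 207.1] [13.6 61.3] 7.1 0.0394
0.06 492 [483.  206.8] [13.5 34.2] 7.0 0.0811
[0.48295823 0.20719706 0.08112201] [[0.47551425 0.19041404 0.07838435]
 [0.49054028 0.22351532 0.08276388]]
4.3083 [0.48340051 0.20494453 0.26012802]
```

View pics/w2.png

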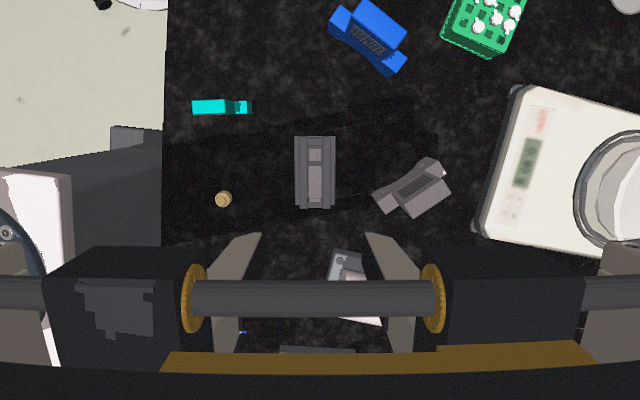

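The leaf is at (315,172) in the wrist view, at (483, 206.9) mm with yaw 7.1°, and the top is at z = 81 mm as expected. I'll grasp it and lift.

```bash
python3 - <<'E'
from h import *
def o(t):
    s=monitor.get_obs(); print(t,round(s['time'],2),s['position'].round(4),s['wrist_force'].round(2),round(s['width'],4),s['finger_force'])
q=quat(.124)
robot.move_to((.483,.2069,.14),q)
robot.dwell(.2); o('above')
robot.servo_line((.483,.2069,.041),velocity=.1,threshold=8); o('down')
robot.command_gripper(.005,30); o('grip')
robot.servo_line((.483,.2069,.15),velocity=.08); robot.dwell(.3); o('up')
p,d,m=shot('top','t2.png'); W=cloud(d,m); leaf(W,zs=((.13,.16),(.16,.24)))
p,d,m=shot('wrist'); W=cloud(d,m); np.savez('pics/w3',p=p,d=d,W=W); cv2.imwrite('pics/w3.png',p[200:400,150:500,::-1])
s,ds,ms=shot('scene','s3.png')
E
```

```text
above 5.06 [0.4841 0.2071 0.1418] [ 0.21 -0.3   0.51] 0.0499 0.0
down 6.2 [0.4834 0.207  0.0415] [ 0.35 -0.04  0.79] 0.0503 0.0
grip 6.87 [0.4834 0.207  0.0411] [ 2.69  0.26 -1.5 ] 0.0139 29.985889792442322
up 8.68 [0.4829 0.2069 0.1499] [-0.6  -0.65 -1.49] 0.0138 29.992748200893402
0.13 58 [483.9 183.9] [14.4 17.5] 6.4 0.1469
```

View pics/s3.png

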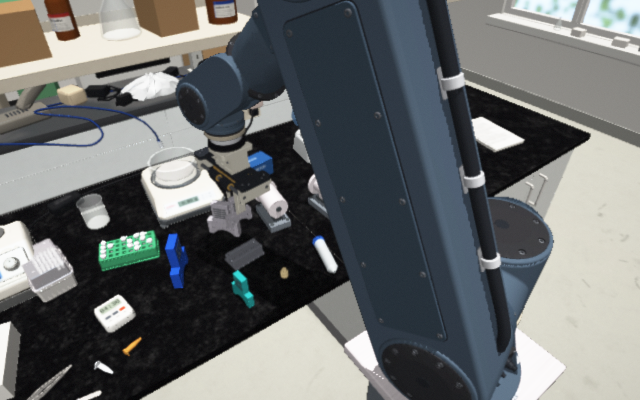

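The leaf is held and clear of the rack. I'll carry it to m3, lower it under guard and press in small steps.

```bash
cat >> h.py <<'E'
def o(t):
    s=monitor.get_obs(); print(t,round(s['time'],2),s['position'].round(4),s['wrist_force'].round(2),s['torque'].round(2),round(s['width'],4)); return s
MID=np.array([.4762,-.2097]); YAW=.1458; U=np.array([np.cos(YAW),np.sin(YAW)])
def at(s,z,dy=0): return np.r_[MID+s*U+dy*np.array([-U[1],U[0]]),z]
def force(n=4):
    F=[]
    for _ in range(n): robot.dwell(.05); F.append(monitor.get_obs()['wrist_force'])
    return np.mean(F,0)
E
python3 - <<'E'
from h import *
robot.servo_line((.483,.2069,.2),velocity=.15)
robot.move_to(at(-.024,.2),quat(YAW))
robot.servo_line(at(-.024,.126),velocity=.08); robot.dwell(.3); o('hover')
b=force(); print('base',b)
p,d,m=shot('wrist'); np.savez('pics/w4',p=p,d=d,W=cloud(d,m))
hit=robot.servo_line(at(-.024,.112),velocity=.02,threshold=4); s=o(hit)
z=s['position'][2]
for i in range(10):
    F=force()-b; print(i,round(z,4),F.round(2),monitor.get_obs()['position'].round(4))
    if F[2]>9: break
    z-=.0006 if F[2]>3 else .001
    if z<.108: break
    robot.servo_line(at(-.024,z),velocity=.02)
o('pressed')
np.save('pics/base.npy',b)
E
```

```text
hover 12.24 [ 0.4525 -0.2133  0.1262] [-0.79 -0.09 -0.78] [-0.05 -0.13 -0.02] 0.014
base [ 0.22215492  0.4478554  -1.61260526]
True 13.09 [ 0.4524 -0.2131  0.1135] [-0.2  -0.76  5.04] [ 0.   -0.08  0.02] 0.0144
0 0.1135 [ 0.63 -0.8   5.9 ] [ 0.4523 -0.2131  0.1136]
1 0.1129 [-0.73  0.16  7.66] [ 0.4524 -0.2132  0.113 ]
2 0.1123 [-0.98  0.02  9.1 ] [ 0.4524 -0.2132  0.1125]
pressed 14.19 [ 0.4524 -0.2132  0.1125] [-1.1  -0.02  7.98] [ 0.14  0.17 -0.03] 0.014
```

The leaf met the bar within 1 mm of the height a 24 mm bar predicts. Sideways force is about 0, so it is bedded. Now I'll slide it to the collar.

```bash
python3 - <<'E'
from h import *
b=np.load('pics/base.npy'); z=.1123
robot.dwell(.4); print((force()-b).round(2))
for s in(-.014,-.004,.006,.016,.024):
    robot.servo_line(at(s,z),velocity=.03); F=force(2)-b; x=monitor.get_obs()['position']
    print(s,F.round(2),((x[:2]-MID)@U).round(4),x[2].round(4))
    if F[2]<7.5: z-=.0004
    if F[2]>12: z+=.0006
robot.dwell(.2)
hit=robot.servo_line(at(.038,z),velocity=.012,threshold=5); st=o(hit)
print('s',(st['position'][:2]-MID)@U, (force()-b).round(2))
robot.dwell(.6); st=o('end'); print((force()-b).round(2))
shot('top','t5.png')
E
python3 - <<'E'
import cv2; i=cv2.imread('pics/t5.png')[150:250,340:460]; cv2.imwrite('pics/t5c.png',cv2.resize(i,None,fx=5,fy=5,interpolation=2))
E
```

```text
[-1.54  0.2   8.92]
-0.014 [-2.51  0.35  9.73] -0.0143 0.1124
-0.004 [-2.26  0.49  8.65] -0.0043 0.1124
0.006 [-2.18 -0.22  9.36] 0.0057 0.1124
0.016 [-2.75  0.38  9.14] 0.0157 0.1125
0.024 [-2.48 -0.03  8.58] 0.0237 0.1125
True 18.8 [ 0.5111 -0.2045  0.1124] [-1.78 -0.73  8.5 ] [-0.08  0.32 -0.07] 0.0138
s 0.035265040077408334 [-2.18 -0.89  8.98]
end 19.6 [ 0.5111 -0.2045  0.1125] [-2.94  0.32  6.33] [-0.02  0.33 -0.05] 0.0141
[-2.68 -0.63  9.13]
```

View pics/t5c.png

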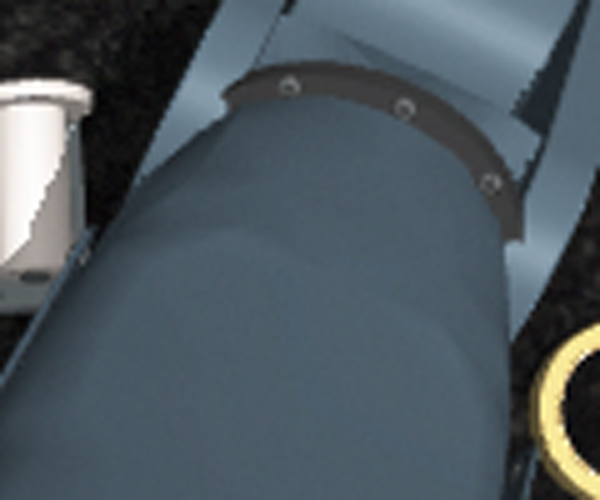

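The arm hides the leaf from the top camera. I'll nudge it gently to confirm contact with the collar.

```bash
python3 - <<'E'
from h import *
b=np.load('pics/base.npy'); z=.1123
for s in(.0357,.0364,.0371):
    robot.servo_line(at(s,z),velocity=.01); F=force(4)-b; x=monitor.get_obs()['position']
    print(s,F.round(2),((x[:2]-MID)@U).round(4),x[2].round(4))
    if F[0]<-6: break
p,d,m=shot('wrist','w6.png'); np.savez('pics/w6',p=p,d=d,W=cloud(d,m))
E
```

```text
0.0357 [-3.09  0.2   9.06] 0.0353 0.1124
0.0364 [-6.   -1.8   9.92] 0.0353 0.1123
0.0371 [-9.   -2.83 10.2 ] 0.0354 0.1121
```

View pics/w6.png

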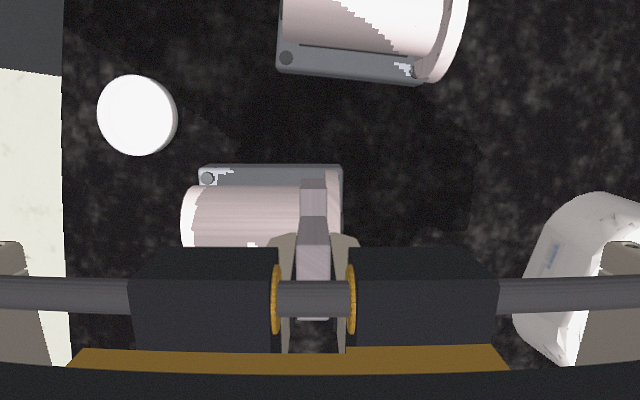

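It stopped firmly, so it is against the collar. The picture shows the leaf at columns 300–327, flush with the collar at 327–340. I'll ease off, hold it pressed, then release and check.

```bash
python3 - <<'E'
from h import *
b=np.load('pics/base.npy'); z=.1123
robot.servo_line(at(.0358,z),velocity=.01); robot.dwell(.6); print((force()-b).round(2))
robot.servo_line(at(.0354,.1142),velocity=.01); robot.dwell(.2); print((force()-b).round(2))
robot.command_gripper(.03); robot.dwell(.3)
robot.servo_line(at(.0354,.21),velocity=.06); o('up')
robot.servo_line(at(-.01,.28,0),velocity=.15)
robot.dwell(.3); p,d,m=shot('wrist','w7.png'); W=cloud(d,m)
c=at(.034,0)[:2]; leaf(W,c,zs=((.105,.12),(.13,.165)))
W[W[...,2]>.125]=np.nan
P=W.reshape(-1,3); 
robot.move_to((.3,-.4,.3),quat(YAW)); p,d,m=shot('top','t7.png'); leaf(cloud(d,m),c,zs=((.105,.12),(.13,.165)))
o(c)
a=cv2.imread('pics/t7.png')[150:250,340:460]; w=cv2.imread('pics/w7.png'); cv2.imwrite('pics/c7.png',np.hstack([cv2.resize(a,(300,250)),cv2.resize(w,(400,250))]))
E
```

```text
[-3.9  -0.63  9.58]
[-1.96 -0.63  4.57]
up 25.64 [ 0.5111 -0.2045  0.2097] [-0.02 -0.77  0.62] [-0.   -0.1  -0.01] 0.03
0.105 371 [ 508.4 -204.6] [14.3 61.9] 7.4 0.113
0.13 788 [ 508.5 -204.6] [14.5 33.9] 8.9 0.1548
0.105 78 [ 508.5 -204.8] [14.3 61.7] 8.6 0.1123
0.13 121 [ 508.3 -204.9] [14.7 33.9] 10.8 0.1542
[ 0.50983926 -0.20476034] 27.74 [ 0.3009 -0.3993  0.2999] [-0.74 -0.66 -0.11] [-0.04 -0.08  0.01] 0.03
```

View pics/c7.png

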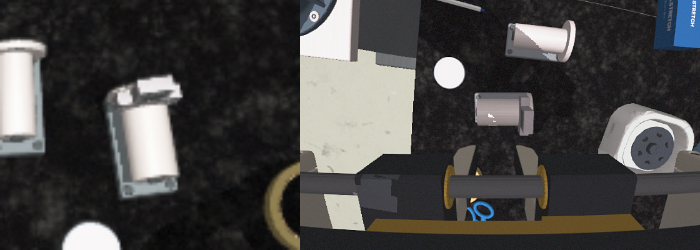

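The leaf is free and upright at the collar: 32.7 mm beyond the middle, arc centre within 1 mm of the axis, and square to the bar. The dish and tape roll were not touched. I'm handing it in.

```bash
python3 -c "
from h import *
print(hand_in())"
```

```text
the job is handed in; nothing more can be done
None
```

The leaf sits released and upright on the 24 mm mandrel (the right-hand one from the robot), bedded and touching the collar at 32.7 mm beyond the bar's middle; the job is handed in at about 28 s, with no verdict returned.

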